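# Load the battery magazine

### The job

Load the two long battery packs (the matching pair, 70 x 40 x 20 mm) into the spring-loaded battery magazine, one at a time: hold a pack level by its long sides, grey panel up, push it straight down into the well until the retaining lips snap over it and let go, then push the second in on top of the first. Leave both lying flat, held under the lips.

Things in the scene. Friction and masses are not known exactly. Their poses are not given: they have to be found in the camera images.
- pack_a: one of two identical black battery packs, grey panel on top, three brass contacts on one end: a box 70 (its x) x 40 (y) x 20 (z) mm, 90 g, flat on the bench. Origin: centre of its underside. Either may go in first, either way round, panel up. Two other black packs lie about and do not fit: one square (45 x 45 x 20), one bigger all round (86 x 56 x 24).
- pack_b: the other of the two identical packs, 70 x 40 x 20 mm, same frame as pack_a.
- magazine: fixed upright aluminium box on a dark 140 mm square foot. Origin: centre of its underside, on the bench; x along the length of its open-topped well, 86 (x) x 56 (y) mm inside. End walls and corners (|x| 20 to 47 mm) are 85 mm high, then flare out 7 mm a side up to 95 mm. Between the corners the long sides are cut down to 36 mm: fingers holding a pack by its long sides go down there with it.
- lips (a point): centre of the well, 70 mm above the bench, level with the flat undersides of four white spring lips with ramps on top (at |x| 21 to 36 mm, noses at y = +-9 mm); axes as magazine. A level pack pushed down spreads them from where its underside is 10 mm above here; they snap over it once its top is below here. Takes 5 to 20 N; stop 14 mm lower. A grey spring plate then lifts it against the lips.
There are look-alikes about, which are no part of the job. Leave any blue look-alike of the pack_a alone. Several things look just like the magazine: the one meant starts farthest from the robot's base.

How it is judged:
By the outcome, as a careful person would: the job done as asked, in the order asked, and still so for the second after the job is handed in, with the robot touching nothing.
It also fails if it takes over 61 s, if anything falls off the work surface, if the arm or the gripper's body presses on something with over 40 N, if the wrist force passes 120 N, or if a joint passes its speed limit or range.

### The arm

A 6-joint arm with a two-finger parallel gripper is mounted at the origin on the work surface. World frame = base frame: x ahead of the robot, y to its left, z up, the work surface at z = 0. Lengths are in m, angles in degrees, forces in N, time in s.
With the tool pointing down it reaches from about 0.3 to 0.85 m from the base axis. Payload 5.4 kg.
Tool frame: the origin (TCP) lies midway between the tips of the shut fingers; the grasp point (between the pads) lies 19 mm behind it (grip_depth is the distance from the TCP to the grasp point, in m); z points along the fingers, y is the line along which they close (so a half turn about z gives the same grasp; the last joint's range is limited). The gripper opens to 85 mm and grips with 20 to 120 N. Pads are 22 mm wide; open, the fingers measure 114 mm over their backs; the gripper's body (76 mm by 85 mm) begins 54 mm behind the grasp point. The pads swing forward as they close: fully open they stand 13 mm farther back than shut.
Start: joints at [-76.782, 9.076, 91.501, -0, 79.423, -12.038], TCP at [0.245, -0.52, 0.231] pointing down, gripper open.
Joint ranges: [-166.64, 166.64], [-54.1, 131.32], [10.49, 154.53], [-73.88, 253.88], [9.74, 151.15], [-171.62, 171.62]. Speed limits (degrees/s): [147.25, 147.25, 180, 180, 180, 180].

### API

Orientations are given as [roll, pitch, yaw] about the fixed x, y, z axes, in that order (R = Rz(yaw) Ry(pitch) Rx(roll)).
In Python, from bench import read_state, grab_frame, camera_params, finish_job, grip_depth gives the robot as it stands.
- The arm moves only by the tool carry_out, never from a script. Its argument "increments" is a list of rows, each a list of 3 entries, a list of its own where there are three numbers: the shift along the world's x, y, z in m, then the turn about the world's z in rad, then the finger opening in m, from 0 to 0.0854. A call has 1 to 5 rows; each row is the pose to reach, as a shift and turn from the pose commanded when the call began; what a row does not reach only later rows make up. A row lasts 1/8 s, in which the tool goes at most 62.5 mm and 10.7 degrees, less where a joint would pass 70% of its speed; a pose out of reach is approached as far as the arm can. A call with a gripper value outside its range is refused whole. The fingers move at their own pace and stop on an object; the grip force is fixed at half the most. Time passes only in rows, so rows that repeat a pose let the fingers close. It gives the time, the measured TCP pose, the force, the opening and the grip force at its end, in the units of the state.
- read_state(): the state, without advancing time (a new reading comes with each control period).
- grab_frame(name): name is "scene" or "top" or "wrist"; returns the picture (384x512x3 uint8, red, green, blue); there is no depth.
- camera_params(name): a dict with "vfov" (degrees; the focal length in pixels is half the picture's height over the tangent of half this angle, whatever the lens; pixels are square), "cx", "cy" (the principal point, pixels), "extrinsics" (4x4, takes a point from world to camera coordinates). Camera axes: x right, y up, looking along -z (the intrinsics and any distortion apply to the point x, -y, -z); pixel columns grow to the right and rows downward; lengths in m; the calibration is good to about 2 mm. A picture is of the moment at which its call begins: read the wrist's pose just before it. camera_params takes no time and is no camera call; for the wrist camera it gives the pose at the moment of the call.
- finish_job(): hands the job in; it is judged then, once.
The state is a dict: "t": time; "joints": joint angles; "qvel": joint speeds; "joint_efforts": joint torques, N m; "ee_pos": TCP position; "tool_rot": TCP orientation; "ft_force": force on the tool from outside, world axes, zero at the start; "torque": the same for the moment, N m; "width": finger opening in m; "grip_force": force on a finger pad.
Only numpy, scipy, OpenCV 4.12 (cv2) and the standard library are available. Lean on these libraries where they do the work, as an engineer would, in place of code of your own. Each camera call takes 0.05 s, during which the arm holds its last target. There are 200 camera calls.

## Working session

There is one attempt and no reset: what is moved stays moved. The work goes in short steps, Python scripts to look and compute and a tool call to move; the robot and the scene stay as the last step left them, time stands still between calls to the robot, and variables do not carry over. Pictures are saved under pics/ and viewed, at most 10 in all, crops included, and the job is handed in when it is done.

Besides the shell and the picture viewer there is one more tool, called after "Emit:" as name([rows], argument=value, ...), one row to a line, values as JSON. carry_out: Moves the arm, as the interface text tells. Its arguments: {"type":"object","properties":{"increments":{"type":"array","items":{"type":"array"}}},"required":["increments"]}

```bash
ls; mkdir -p pics; python3 - <<'E'
from bench import *
import cv2,numpy as np
print(read_state(),grip_depth)
for n in("scene","top","wrist"):
    f=grab_frame(n);p=camera_params(n);cv2.imwrite(f"pics/{n}0.png",f[:,:,::-1])
    print(n,p)
a=[cv2.imread(f"pics/{n}0.png") for n in("scene","top")]
E
```

```text
pics
{'t': 0.0, 'joints': array([-7.67825304e+01,  9.11474944e+00,  9.15724488e+01, -6.90699760e-04,
        7.94244748e+01, -1.20382789e+01]), 'qvel': array([ 0.06424769,  0.04087927,  0.04939056, -0.05907213,  0.08138299,
        0.0732805 ]), 'joint_efforts': array([-7.60285820e-04, -3.96006846e+01, -3.31428015e+01, -2.70477003e-04,
        8.47993564e-03, -1.19081986e-05]), 'ee_pos': array([ 0.24515984, -0.51944097,  0.23029393]), 'tool_rot': array([-1.79890641e+02, -2.26273080e-02,  2.52558544e+01]), 'ft_force': array([ 0.05743824, -0.14648951,  1.14181362]), 'torque': array([-0.05948062, -0.07201172, -0.03739787]), 'grip_force': 0.0, 'width': 0.08547770170674271} 0.0187
scene {'vfov': 53.63613158481484, 'cx': 258.7125020517917, 'cy': 190.85070505822821, 'extrinsics': array([[ 0.74088905,  0.67156178,  0.00939061, -0.36617829],
       [-0.54344623,  0.59121474,  0.59592896,  0.23566281],
       [ 0.39465125, -0.44662054,  0.80298225, -1.08637498],
       [ 0.        ,  0.        ,  0.        ,  1.        ]])}
top {'vfov': 52.89770761924859, 'cx': 254.4683610000913, 'cy': 188.8307859762812, 'extrinsics': array([[ 0.02580177, -0.99965423,  0.00506862, -0.04059845],
       [ 0.99834632,  0.0260279 ,  0.0512559 , -0.48464951],
       [-0.05137011,  0.00373774,  0.99867269, -0.99650698],
       [ 0.        ,  0.        ,  0.        ,  1.        ]])}
wrist {'vfov': 60.33079454252357, 'cx': 259.57727821248596, 'cy': 197.78751934014713, 'extrinsics': array([[ 0.426308  , -0.90457628, -0.00180014, -0.57465247],
       [ 0.8670362 ,  0.40918188, -0.28428582,  0.03664357],
       [ 0.25789479,  0.11963254,  0.95873789, -0.37837099],
       [ 0.        ,  0.        ,  0.        ,  1.        ]])}
```

View pics/top0.png

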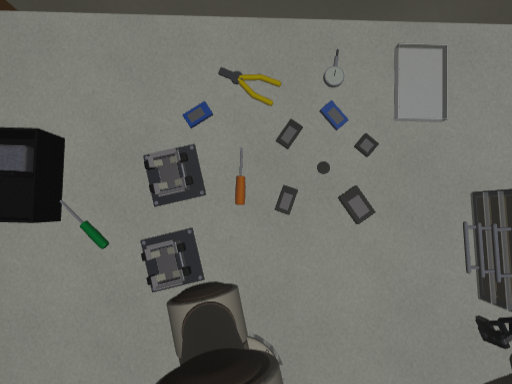

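View pics/scene0.png

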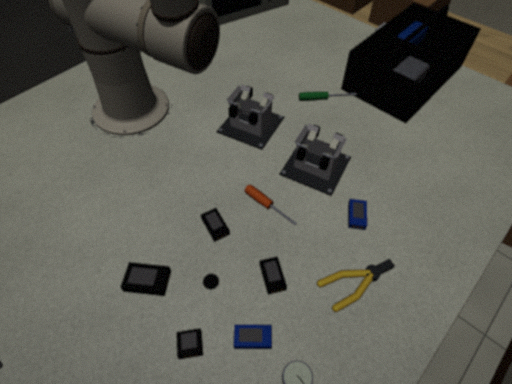

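```bash
cat > h.py <<'E'
from bench import *
import cv2,numpy as np
def ray(p,uv,z,H=384):
    f=H/2/np.tan(np.radians(p["vfov"])/2); E=p["extrinsics"]; R,t=E[:3,:3],E[:3,3]
    uv=np.atleast_2d(np.asarray(uv,float))
    d=np.c_[(uv[:,0]-p["cx"])/f,-(uv[:,1]-p["cy"])/f,-np.ones(len(uv))]@R
    c=-R.T@t; return c+d*((z-c[2])/d[:,2])[:,None]
def proj(p,X,H=384):
    f=H/2/np.tan(np.radians(p["vfov"])/2); E=p["extrinsics"]
    c=np.atleast_2d(X)@E[:3,:3].T+E[:3,3]
    return np.c_[p["cx"]+f*c[:,0]/-c[:,2],p["cy"]+f*c[:,1]/c[:,2]]
def rects(img,p,z,thr=60,amin=100,amax=1e9):
    """dark blobs -> list of (px centre, world centre, long-axis yaw deg, sizes)"""
    m=(img.max(2)<thr).astype(np.uint8); out=[]
    for c in cv2.findContours(m,cv2.RETR_EXTERNAL,cv2.CHAIN_APPROX_NONE)[0]:
        if not amin<cv2.contourArea(c)<amax: continue
        w=ray(p,c[:,0],z)[:,:2].astype(np.float32)*1000
        b=cv2.boxPoints(cv2.minAreaRect(w)); e=[b[1]-b[0],b[2]-b[1]]
        l=[np.linalg.norm(x) for x in e]; i=int(np.argmax(l))
        out.append((c[:,0].mean(0).round(),b.mean(0).round(1),round(np.degrees(np.arctan2(e[i][1],e[i][0]))%180,1),np.round(sorted(l),1)))
    return out
E
python3 - <<'E'
from h import *
img=cv2.imread("pics/top0.png");p=camera_params("top")
for r in rects(img,p,0.01,70,100,8000):print(*r)
cv2.imwrite("pics/crop.png",cv2.resize(img[100:300,130:390],None,fx=3,fy=3,interpolation=cv2.INTER_CUBIC))
E
```

```text
[500. 380.] [  15.1 -665. ] 91.4 [22.5 67.6]
[496. 330.] [ 132.  -652.7] 89.6 [79.2 93.3]
[216. 354.] [88.8 57.1] 91.4 [204.1 311.5]
[190. 305.] [186.7 122.5] 135.2 [ 97.6 219.6]
[485. 250.] [ 343.1 -631.9] 4.0 [  9.2 101.4]
[169. 257.] [295.9 184.4] 104.8 [137.9 145.3]
[493. 242.] [ 348.6 -649.8] 179.5 [102.7 309.2]
[356. 204.] [ 451.8 -294.8] 36.1 [60.3 87. ]
[286. 199.] [ 459.9 -110.9] 161.8 [40.2 68.6]
[323. 167.] [ 546.6 -206.8] 91.5 [29.1 31.7]
[173. 177.] [516.5 184.8] 104.5 [138.1 140.4]
[366. 145.] [ 609.9 -318.7] 139.9 [45.5 48.5]
[ 29. 173.] [508.7 558.2] 1.5 [169.6 249.5]
[289. 134.] [ 634.  -115.2] 146.6 [39.6 71.6]
[230.  75.] [785.3  47.3] 77.3 [32.1 59.4]
[48.  5.] [962.6 547. ] 91.6 [ 30.3 238.5]
```

View pics/crop.png

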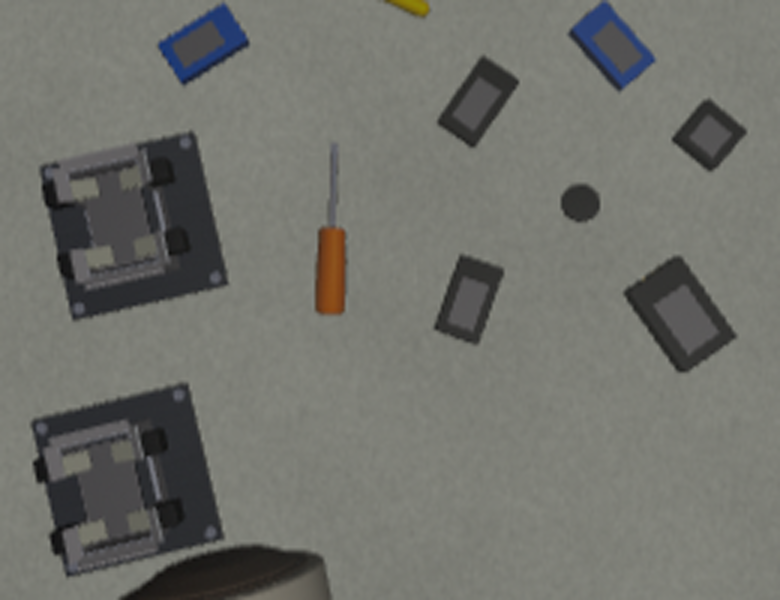

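Candidates (top view pixels):
- **Long black packs:** (289,134) and (286,199). Both measure about 70x40, so these are the pair.
- **Not packs I want:** square black (366,145), bigger black (356,204), blue (198,115) and (334,115), round (323,167).
- **Magazines:** (173,177) is about 0.55 m from the base and (169,257) about 0.35 m. I take the far one at (173,177).

The crop confirms these choices. Next I go above the nearer pack.

Emit:
carry_out([
  [[0.055,0.1,-0.01],-0.18,0.085],
  [[0.085,0.155,-0.02],-0.36,0.085],
  [[0.11,0.21,-0.03],-0.54,0.085],
  [[0.14,0.265,-0.03],-0.7,0.085],
  [[0.165,0.315,-0.03],-0.76,0.085],
])

```text
t: 0.78
ee_pos: [0.3892, -0.245, 0.2024]
tool_rot: [-180.0, 0.0, -18.5]
ft_force: [0.8, 0.9, 0.1]
width: 0.0847
grip_force: 0.0
```

Emit:
carry_out([
  [[0.025,0.05,0],0,0.085],
  [[0.05,0.094,0],0,0.085],
  [[0.05,0.094,0],0,0.085],
  [[0.05,0.094,0],0,0.085],
])

```text
t: 1.27
ee_pos: [0.4386, -0.1534, 0.2027]
tool_rot: [180.0, 0.0, -18.3]
ft_force: [0.1, -0.4, 1.3]
width: 0.0846
grip_force: 0.0
```

```bash
cat > look.py <<'E'
from h import *
import sys
z=float(sys.argv[1]); n=sys.argv[2]
s=read_state();p=camera_params("wrist");f=grab_frame("wrist")[:,:,::-1].copy();cv2.imwrite(f"pics/{n}.png",f)
print(s["t"],s["ee_pos"].round(4),s["tool_rot"].round(2),s["width"].round(4),s["ft_force"].round(1))
for r in rects(f,p,z,60,800,40000):print(*r)
E
python3 look.py 0.01 w1
```

```text
Traceback (most recent call last):
  File "look.py", line 5, in <module>
    print(s["t"],s["ee_pos"].round(4),s["tool_rot"].round(2),s["width"].round(4),s["ft_force"].round(1))
                                                             ^^^^^^^^^^^^^^^^
AttributeError: 'float' object has no attribute 'round'
```

View pics/w1.png

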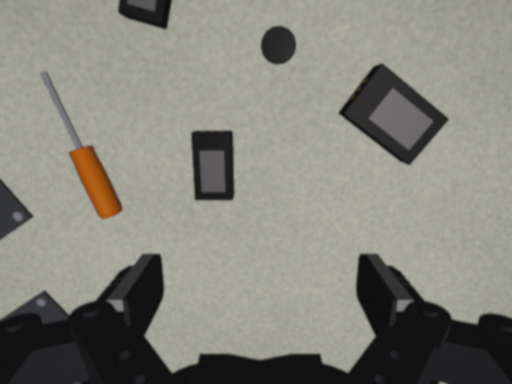

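The wrist view shows the long pack at (213,165), almost aligned with the fingers, and the bigger pack at (394,115).

```bash
sed -i 's/s\["width"\].round(4)/round(s["width"],4)/' look.py; python3 look.py 0.012 w2; python3 - <<'E'
from h import *
p=camera_params("wrist");f=cv2.imread("pics/w1.png")
print(rects(f,p,0.02,60,300,40000)[-3:])
# grey panel, at z=.02
g=((f.max(2)>70)&(f.max(2)<120)).astype(np.uint8); g[:120]=0; g[205:]=0; g[:,:195]=0; g[:,232:]=0
u=np.argwhere(g)[:,::-1]; print(u.mean(0), ray(p,u.mean(0),0.02))
E
```

```text
1.325 [ 0.4385 -0.1538  0.2027] [ 1.7998e+02  2.0000e-02 -1.8340e+01] 0.085 [ 0.4 -0.2 -0. ]
[254. 344.] [268.2 -92.6] 71.6 [177.3 643.6]
[212. 165.] [ 460.8 -111.1] 161.6 [39.6 68.2]
[392. 114.] [ 452.2 -295.8] 36.1 [57.3 90.1]
[277.  45.] [ 548.2 -207.8] 71.6 [29.6 29.6]
[(array([392., 114.]), array([ 453.1, -293.7], dtype=float32), np.float32(35.9), array([55.8, 88. ], dtype=float32)), (array([278.,  45.]), array([ 546.8, -208.2], dtype=float32), np.float32(161.6), array([28.9, 28.9], dtype=float32)), (array([147.,  11.]), array([ 607.6, -105. ], dtype=float32), np.float32(71.6), array([21.2, 45.4], dtype=float32))]
[212.10777882 170.32333646] [[ 0.45785315 -0.11112665  0.02      ]]
```

Emit:
carry_out([
  [[0.0215,0.043,-0.03],0,0.085],
  [[0.0215,0.043,-0.08],0,0.085],
  [[0.0215,0.043,-0.13],0,0.085],
  [[0.0215,0.043,-0.165],0,0.085],
  [[0.0215,0.043,-0.165],0,0.085],
])

```text
t: 2.0
ee_pos: [0.4576, -0.1099, 0.0354]
tool_rot: [-179.9, 0.4, -18.4]
ft_force: [-1.2, -1.1, 0.4]
width: 0.085
grip_force: 0.0
```

Emit:
carry_out([
  [[0,0,-0.02],0,0.085],
  [[0,0,-0.038],0,0.085],
  [[0,0,-0.038],0,0.085],
])

```text
t: 2.38
ee_pos: [0.4605, -0.1108, 0.0006]
tool_rot: [180.0, -0.0, -18.4]
ft_force: [0.2, -0.1, -0.5]
width: 0.0847
grip_force: 0.0
```

```bash
python3 look.py 0.012 w3
```

```text
2.375 [ 0.4605 -0.1108  0.0006] [ 1.800e+02 -1.000e-02 -1.835e+01] 0.0847 [ 0.2 -0.1 -0.5]
[257. 345.] [ 435.7 -101. ] 71.6 [ 69.4 252.1]
[258. 261.] [ 460.2 -111. ] 161.6 [40.6 76. ]
[430.  10.] [ 537.5 -200.2] 71.6 [ 9.5 29. ]
```

View pics/w3.png

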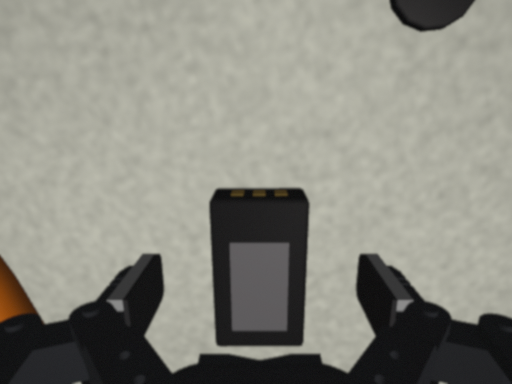

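The pack is centred between the open fingers, with its contacts at (259,193). Closing on it now.

Emit:
carry_out([
  [[0,0,-0.002],0,0.03],
  [[0,0,-0.002],0,0.03],
  [[0,0,-0.002],0,0.03],
  [[0,0,-0.002],0,0.03],
  [[0,0,-0.002],0,0.03],
])

```text
t: 3.05
ee_pos: [0.4613, -0.1105, -0.0012]
tool_rot: [180.0, -0.1, -18.3]
ft_force: [-0.3, -0.5, 5.3]
width: 0.0387
grip_force: 64.7
```

Emit:
carry_out([
  [[0,0,0.04],0,0.03],
  [[0,0,0.09],0,0.03],
  [[0,0,0.14],0,0.03],
  [[0,0,0.18],0,0.03],
  [[0,0.03,0.2],0,0.03],
])

```text
t: 3.68
ee_pos: [0.4614, -0.0812, 0.2005]
tool_rot: [180.0, -0.2, -18.4]
ft_force: [0.6, -0.2, -0.7]
width: 0.0388
grip_force: 60.9
```

Emit:
carry_out([
  [[-0.01,0.05,0.01],0.15,0.03],
  [[-0.02,0.1,0.01],0.3,0.03],
  [[-0.03,0.15,0.01],0.45,0.03],
  [[-0.04,0.2,0.01],0.57,0.03],
  [[-0.04,0.24,0.01],0.57,0.03],
])

```text
t: 4.3
ee_pos: [0.4192, 0.1618, 0.2075]
tool_rot: [-180.0, 0.0, 14.5]
ft_force: [0.6, -0.2, -1.1]
width: 0.0388
grip_force: 60.9
```

Emit:
carry_out([
  [[0,0,0],0,0.03],
  [[0,0,0],0,0.03],
])

```text
t: 4.55
ee_pos: [0.4201, 0.1596, 0.2075]
tool_rot: [180.0, 0.1, 14.4]
ft_force: [0.8, -0.3, -0.5]
width: 0.0388
grip_force: 60.9
```

```bash
python3 look.py 0.005 w4
```

```text
4.55 [0.4201 0.1596 0.2075] [1.7998e+02 5.0000e-02 1.4380e+01] 0.0388 [ 0.8 -0.3 -0.5]
```

View pics/w4.png

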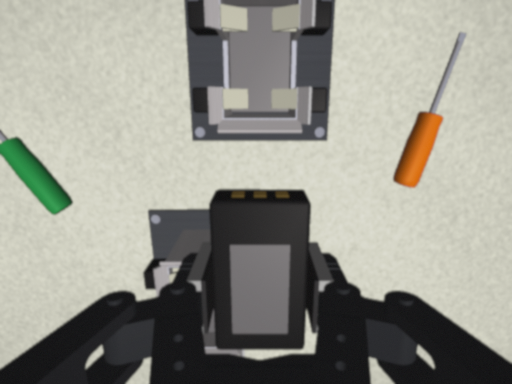

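The wrist view shows the far magazine ahead with its lips at (236,98), (284,98), (234,18) and (286,18). The pack is held level and square.

```bash
python3 - <<'E'
from h import *
p=camera_params("wrist");f=cv2.imread("pics/w4.png")
for z,pts in((0.072,[(236,98),(284,98),(234,18),(286,18)]),(0.006,[(193,140),(327,140),(186,0),(335,0)]),(0.095,[(208,132),(311,132)])):
    w=ray(p,pts,z);print(z,(w*1000).round(1).tolist(),(w.mean(0)*1000).round(1), np.degrees(np.arctan2(*(w[0]-w[1])[[1,0]]))-90)
hsv=cv2.cvtColor(f,cv2.COLOR_BGR2HSV);m=cv2.inRange(hsv,(15,15,140),(40,90,215));m[:,:215]=0;m[:,305:]=0;m[150:]=0
n,_,st,c=cv2.connectedComponentsWithStats(m)
for i in range(1,n):
  if st[i,4]>100:print(st[i],c[i].round(1),(ray(p,c[i],0.075)[0]*1000).round(1))
t=camera_params("top")
for X in((.5165,.185,.07),):print(proj(t,X),proj(p,X))
E
```

```text
0.072 [[487.0, 195.2, 72.0], [496.5, 157.8, 72.0], [542.8, 209.8, 72.0], [552.5, 171.8, 72.0]] [519.7 183.7  72. ] 14.305015218883312
0.006 [[434.8, 233.1, 6.0], [468.9, 99.4, 6.0], [558.8, 263.8, 6.0], [592.7, 131.0, 6.0]] [513.8 181.8   6. ] 14.305179186960018
0.095 [[458.0, 208.6, 95.0], [477.3, 133.0, 95.0]] [467.7 170.8  95. ] 14.305147051630229
[220   4  28  27 683] [233.3  17.8] [542.2 210.   75. ]
[272   4  28  28 652] [285.7  18. ] [551.8 172.1  75. ]
[222  88  27  22 538] [235.4  98.3] [486.7 195.4  75. ]
[271  88  26  21 521] [283.5  98.3] [496.1 158.4  75. ]
[215 140  90  10 725] [259.  144.9] [455.6 168.1  75. ]
[[168.61978098 172.86507008]] [[257.34105026  63.35059695]]
```

Emit:
carry_out([
  [[0.04,0.01,0],0,0.03],
  [[0.08,0.02,0],0,0.03],
  [[0.1,0.0245,-0.03],0,0.03],
  [[0.1,0.0245,-0.07],0,0.03],
  [[0.1,0.0245,-0.09],0,0.03],
])

```text
t: 5.22
ee_pos: [0.5193, 0.1827, 0.115]
tool_rot: [-180.0, 0.2, 14.2]
ft_force: [-0.3, -0.2, -0.8]
width: 0.0387
grip_force: 60.9
```

Emit:
carry_out([
  [[0,0,-0.01],0,0.03],
  [[0,0,-0.025],0,0.03],
  [[0,0,-0.03],0,0.03],
  [[0,0,-0.03],0,0.03],
])

```text
t: 5.72
ee_pos: [0.5205, 0.1844, 0.0879]
tool_rot: [180.0, -0.0, 14.4]
ft_force: [0.5, -0.1, 0.3]
width: 0.0386
grip_force: 60.9
```

```bash
python3 look.py 0.005 w5|head -1
```

```text
5.725 [0.5205 0.1844 0.0879] [180.    -0.    14.37] 0.0386 [ 0.5 -0.1  0.3]
```

View pics/w5.png

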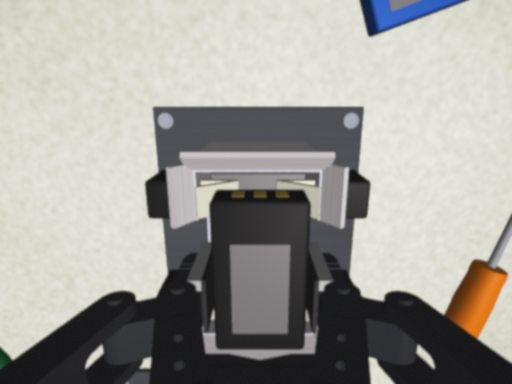

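The pack is centred in the well mouth (pack centre column 259, foot centre 258). Pushing down.

Emit:
carry_out([
  [[0,0,-0.01],0,0.03],
  [[0,0,-0.02],0,0.03],
  [[0,0,-0.03],0,0.03],
])

```text
t: 6.15
ee_pos: [0.5223, 0.1848, 0.0589]
tool_rot: [180.0, -0.3, 14.4]
ft_force: [2.0, 0.2, 4.9]
width: 0.0387
grip_force: 63.0
```

Emit:
carry_out([
  [[0,0,-0.008],0,0.03],
  [[0,0,-0.016],0,0.03],
  [[0,0,-0.018],0,0.03],
  [[0,0,-0.018],0,0.03],
])

```text
t: 6.65
ee_pos: [0.5209, 0.1844, 0.0401]
tool_rot: [180.0, -0.1, 14.4]
ft_force: [4.0, 1.4, 5.3]
width: 0.0387
grip_force: 64.1
```

Emit:
carry_out([
  [[0,0,0],0,0.06],
  [[0,0,0],0,0.06],
  [[0,0,0],0,0.06],
  [[0,0,0],0,0.06],
])

```text
t: 7.15
ee_pos: [0.5197, 0.1844, 0.0394]
tool_rot: [-180.0, 0.1, 14.4]
ft_force: [0.6, -0.1, -0.9]
width: 0.0602
grip_force: 0.0
```

Emit:
carry_out([
  [[0,0,0.02],0,0.06],
  [[0,0,0.06],0,0.06],
  [[0,0,0.11],0,0.08],
  [[-0.03,-0.01,0.15],0,0.085],
  [[-0.06,-0.02,0.16],0,0.085],
])

```text
t: 7.78
ee_pos: [0.4614, 0.1644, 0.2032]
tool_rot: [180.0, -0.3, 14.4]
ft_force: [-0.6, -0.3, 0.1]
width: 0.085
grip_force: 0.0
```

```bash
python3 look.py 0.005 w6|head -1; python3 - <<'E'
import cv2;f=cv2.imread("pics/w6.png");cv2.imwrite("pics/w6c.png",cv2.resize(f[:260,130:390],None,fx=2.2,fy=2.2))
E
```

```text
7.775 [0.4614 0.1644 0.2032] [179.95  -0.31  14.38] 0.085 [-0.6 -0.3  0.1]
```

View pics/w6c.png

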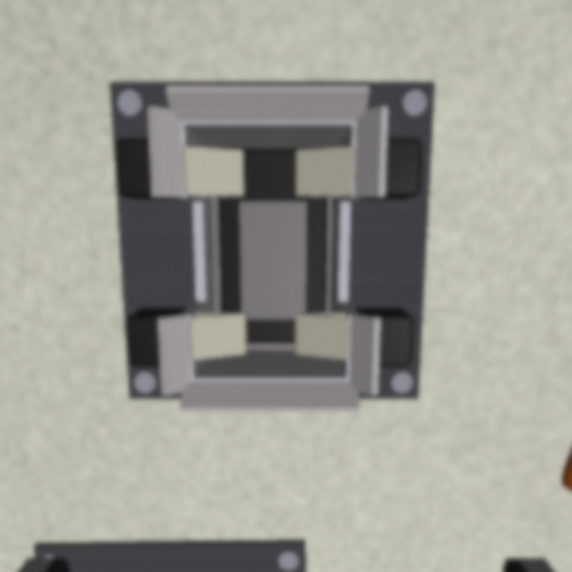

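The first pack lies flat under all four lips, panel visible at (273,260) in the crop. On to the second pack.

Emit:
carry_out([
  [[0.02,-0.05,0],-0.17,0.085],
  [[0.045,-0.1,0],-0.34,0.085],
  [[0.07,-0.15,0],-0.51,0.085],
  [[0.09,-0.2,0],-0.68,0.085],
  [[0.11,-0.24,0],-0.83,0.085],
])

```text
t: 8.45
ee_pos: [0.5706, -0.0775, 0.1994]
tool_rot: [180.0, 0.0, -33.5]
ft_force: [1.0, -0.3, 0.0]
width: 0.0851
grip_force: 0.0
```

Emit:
carry_out([
  [[0.02,-0.01,-0.01],0,0.085],
  [[0.02,-0.01,-0.01],0,0.085],
])

```text
t: 8.7
ee_pos: [0.5901, -0.0861, 0.1883]
tool_rot: [180.0, 0.2, -33.3]
ft_force: [-1.6, 1.0, -0.4]
width: 0.0849
grip_force: 0.0
```

```bash
python3 look.py 0.012 w7
```

```text
8.7 [ 0.5901 -0.0861  0.1883] [ 1.7997e+02  1.6000e-01 -3.3260e+01] 0.0849 [-1.6  1.  -0.4]
[253. 343.] [449.9  10.9] 56.7 [170.2 616.9]
[490. 173.] [ 466.6 -285.2] 36.1 [55.4 64.9]
[259. 119.] [ 634.7 -115.6] 146.5 [38.5 68.7]
[25. 74.] [788.   37.2] 61.0 [30.3 52.6]
[471.  22.] [ 604.7 -314.1] 56.7 [32.7 54.1]
```

Emit:
carry_out([
  [[0.0445,-0.0295,-0.03],0,0.085],
  [[0.0445,-0.0295,-0.08],0,0.085],
  [[0.0445,-0.0295,-0.12],0,0.085],
  [[0.0445,-0.0295,-0.15],0,0.085],
  [[0.0445,-0.0295,-0.15],0,0.085],
])

```text
t: 9.38
ee_pos: [0.6321, -0.1131, 0.0373]
tool_rot: [179.9, 0.4, -33.1]
ft_force: [-1.2, -0.9, 0.3]
width: 0.0851
grip_force: 0.0
```

Emit:
carry_out([
  [[0,0,-0.02],0,0.085],
  [[0,0,-0.036],0,0.085],
  [[0,0,-0.036],0,0.085],
  [[0,0,-0.036],0,0.085],
])

```text
t: 9.88
ee_pos: [0.6353, -0.1152, 0.0043]
tool_rot: [-180.0, -0.0, -33.2]
ft_force: [-0.5, -0.6, 0.0]
width: 0.085
grip_force: 0.0
```

```bash
python3 look.py 0.012 w8
```

```text
9.875 [ 0.6353 -0.1152  0.0043] [-1.7999e+02 -4.0000e-02 -3.3190e+01] 0.085 [-0.5 -0.6  0. ]
[265. 336.] [611.7 -97.8] 56.8 [ 71.4 259.2]
[260. 258.] [ 634.2 -115.3] 146.5 [40.5 76.3]
[415.  48.] [ 676.1 -216.3] 34.8 [11.3 69.6]
```

Emit:
carry_out([
  [[-0.001,0,-0.0045],0,0.085],
  [[-0.001,0,-0.0045],0,0.03],
  [[-0.001,0,-0.0045],0,0.03],
  [[-0.001,0,-0.0045],0,0.03],
  [[-0.001,0,-0.0045],0,0.03],
])

```text
t: 10.55
ee_pos: [0.6343, -0.1152, -0.0002]
tool_rot: [-180.0, -0.1, -33.2]
ft_force: [0.8, -0.9, 1.6]
width: 0.0389
grip_force: 62.6
```

Emit:
carry_out([
  [[0,0,0],0,0.03],
  [[0,0,0.04],0,0.03],
  [[0,0,0.09],0,0.03],
  [[0,0,0.14],0,0.03],
  [[0,0,0.19],0,0.03],
])

```text
t: 11.18
ee_pos: [0.6333, -0.1148, 0.1902]
tool_rot: [180.0, 0.1, -33.2]
ft_force: [0.1, -0.8, -0.9]
width: 0.0387
grip_force: 62.2
```

Emit:
carry_out([
  [[-0.02,0.05,0.01],0.17,0.03],
  [[-0.04,0.1,0.01],0.34,0.03],
  [[-0.065,0.15,0.01],0.51,0.03],
  [[-0.085,0.2,0.01],0.68,0.03],
  [[-0.1,0.24,0.01],0.831,0.03],
])

```text
t: 11.8
ee_pos: [0.5323, 0.1268, 0.1988]
tool_rot: [-180.0, 0.1, 14.8]
ft_force: [0.0, 1.3, -0.9]
width: 0.0383
grip_force: 62.3
```

```bash
python3 look.py 0.012 w9|head -1
```

```text
11.8 [0.5323 0.1268 0.1988] [-1.7997e+02  7.0000e-02  1.4760e+01] 0.0383 [ 0.   1.3 -0.9]
```

View pics/w9.png

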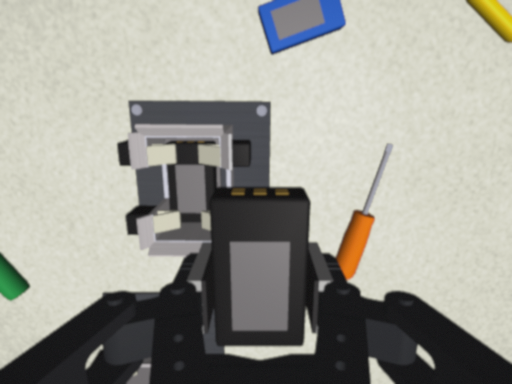

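The second pack is held square. The first sits centred in the well at (190,188).

Emit:
carry_out([
  [[-0.006,0.03,0],-0.006,0.03],
  [[-0.0125,0.058,0],-0.006,0.03],
  [[-0.0125,0.058,0],-0.006,0.03],
  [[-0.0125,0.058,-0.03],-0.006,0.03],
  [[-0.0125,0.058,-0.06],-0.006,0.03],
])

```text
t: 12.48
ee_pos: [0.5218, 0.1819, 0.1387]
tool_rot: [180.0, -0.0, 14.0]
ft_force: [0.4, -0.0, -2.0]
width: 0.0386
grip_force: 62.2
```

Emit:
carry_out([
  [[0,0,-0.02],0,0.03],
  [[0,0,-0.035],0,0.03],
  [[0,0,-0.045],0,0.03],
  [[0,0,-0.045],0,0.03],
])

```text
t: 12.98
ee_pos: [0.5212, 0.1826, 0.0939]
tool_rot: [-180.0, 0.1, 14.1]
ft_force: [-0.8, 0.1, -0.7]
width: 0.0384
grip_force: 62.2
```

Emit:
carry_out([
  [[-0.001,0.001,-0.01],0,0.03],
  [[-0.001,0.001,-0.02],0,0.03],
  [[-0.001,0.001,-0.03],0,0.03],
  [[-0.001,0.001,-0.035],0,0.03],
])

```text
t: 13.48
ee_pos: [0.5222, 0.1842, 0.0603]
tool_rot: [180.0, -0.2, 14.1]
ft_force: [3.4, 0.3, 5.1]
width: 0.0387
grip_force: 62.9
```

Emit:
carry_out([
  [[0,0,-0.008],0,0.03],
  [[0,0,-0.015],0,0.03],
  [[0,0,-0.018],0,0.03],
  [[0,0,-0.018],0,0.03],
])

```text
t: 13.98
ee_pos: [0.5219, 0.1842, 0.0423]
tool_rot: [180.0, -0.2, 14.1]
ft_force: [2.7, 0.3, 6.3]
width: 0.0385
grip_force: 63.0
```

Emit:
carry_out([
  [[0,0,-0.002],0,0.03],
  [[0,0,-0.002],0,0.06],
  [[0,0,-0.002],0,0.06],
  [[0,0,-0.002],0,0.06],
  [[0,0,-0.002],0,0.06],
])

```text
t: 14.6
ee_pos: [0.52, 0.1839, 0.0391]
tool_rot: [-180.0, 0.0, 14.1]
ft_force: [0.5, 0.0, -0.1]
width: 0.0598
grip_force: 0.0
```

Emit:
carry_out([
  [[0,0,0.02],0,0.06],
  [[0,0,0.06],0,0.06],
  [[0,0,0.11],0,0.08],
  [[-0.03,-0.01,0.15],0,0.085],
  [[-0.06,-0.02,0.16],0,0.085],
])

```text
t: 15.22
ee_pos: [0.4615, 0.1639, 0.2028]
tool_rot: [179.9, -0.3, 14.1]
ft_force: [-0.1, -0.0, -0.7]
width: 0.0852
grip_force: 0.0
```

```bash
python3 look.py 0.005 w10|head -1; python3 - <<'E'
from h import *
f=cv2.imread("pics/w10.png")[:200,150:370]; g=cv2.cvtColor(grab_frame("scene"),cv2.COLOR_RGB2BGR)[90:210,250:382]
cv2.imwrite("pics/w10c.png",np.hstack([cv2.resize(f,(440,400)),cv2.resize(g,(440,400))])[:,:800])
E
```

```text
15.225 [0.4615 0.1639 0.2028] [179.95  -0.33  14.09] 0.0852 [-0.1 -0.  -0.7]
```

View pics/w10c.png

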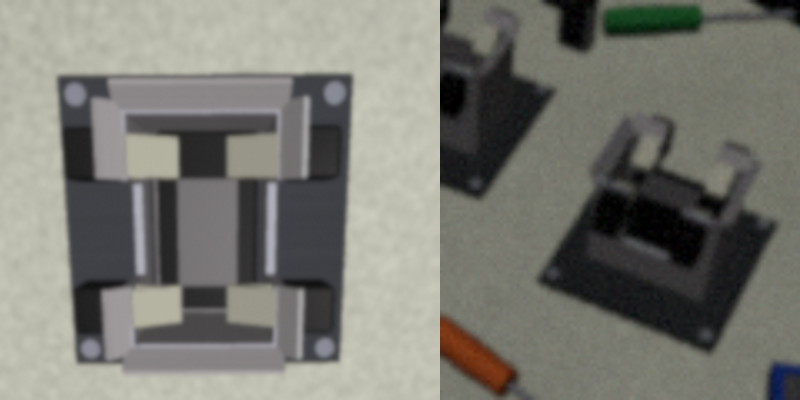

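The second pack's panel (208,232) lies flat under all four lips. The side view shows black packs filling the cut-out at (660,210). Both are held and the gripper is clear, so I'm handing in.

```bash
python3 -c "from bench import *;print(finish_job())"
```

```text
the job is handed in; nothing more can be done
None
```

Both 70 x 40 x 20 mm packs are stacked flat, panel up, under the lips of the far magazine, and I handed the job in at about 15 s of the 61 s allowed; no verdict came back.

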